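# Work the stuck flow knob off the air pump

## Robot

A 7-joint arm with a two-finger parallel gripper is mounted at the origin on the work surface. World frame = base frame: x ahead of the robot, y to its left, z up, the work surface at z = 0. Lengths are in m, angles in rad, forces in N, time in s.
With the tool pointing down it reaches from about 0.4 to 0.875 m from the base axis. Payload 19.3 kg.
Tool frame: the origin (TCP) lies midway between the tips of the shut fingers; the grasp point (between the pads) lies 19 mm behind it; z points along the fingers, y is the direction in which the jaws open and shut (so a half turn about z gives the same grasp; the last joint's range is limited). The gripper opens to 85 mm and grips with 20 to 120 N. Pads are 22 mm wide; open, the fingers measure 114 mm over their backs; the gripper's body (76 mm by 85 mm) begins 54 mm behind the grasp point. The pads swing forward as they close: fully open they stand 13 mm farther back than shut.
Start: joints at [1.176, 0.521, -0.036, 1.599, 0.021, 1.021, -0.113], TCP at [0.199, -0.592, 0.231] pointing down, gripper open.
Joint ranges: [-2.91, 2.91], [-0.3, 2.13], [-1.5, 1.42], [0.17, 2.43], [-1.26, 4.41], [0.16, 1.93], [-2.52, 2.52]. Speed limits (rad/s): [1.89, 1.89, 2.39, 2.39, 3.01, 3.01, 3.01].

## Interface

Orientations are given as [roll, pitch, yaw] about the fixed x, y, z axes, in that order (R = Rz(yaw) Ry(pitch) Rx(roll)).
In Python, from workcell import bot gives the robot as it stands.
- The arm moves only by the tool servo_tool, never from a script. Its argument "plan" is a list of rows, each a list of 5 numbers: the shift along the world's x, y, z in mm, then the turn about the world's z in rad, then the gripper's target within -1 to 1 (shut at 1, half-way at 0, fully open at -1). In form: [[tx, ty, tz, yaw, jaw], ...]. A call has exactly 10 rows; each row is the pose to reach, as a shift and turn from the pose commanded when the call began; what a row does not reach only later rows make up. A row lasts 1/12 s, in which the tool goes at most 41.7 mm and 7.16 degrees, less where a joint would pass 70% of its speed; a pose out of reach is approached as far as the arm can. A call with a gripper value outside its range is refused whole. The fingers move at their own pace and stop on an object; "squeeze" is the grip in N (left out, the last holds). Time passes only in rows, so rows that repeat a pose let the fingers close, or fill a call up. It gives the time, the measured TCP pose, the force and the opening at its end, in the units of the state.
- bot.observe(): the state, without advancing time (a new reading comes with each control period).
- bot.grab_frame(name): name is "scene" or "top" or "wrist"; returns the picture (384x512x3 uint8, blue, green, red); there is no depth.
- bot.calibration(name): a dict with "fx", "fy", "cx", "cy" (pixels), "k1" (the pictures are not rectified: a ray, as slopes to the right and down, at radius r is drawn at 1 + k1 r^2 times it, then the intrinsics apply), "T" (4x4, takes a point from camera to world coordinates). Camera axes: x right, y down, z forward; pixel columns grow to the right and rows downward; lengths in m; the calibration is good to about 2 mm. A picture is of the moment at which its call begins: read the wrist's pose just before it. calibration takes no time and is no camera call; for the wrist camera it gives the pose at the moment of the call.
- bot.job_done(): hands the job in, once; it reports no verdict.
The state is a dict: "clock": time; "qpos": joint angles; "qd": joint speeds; "joint_efforts": joint torques, N m; "position": TCP position; "tool_rot": TCP orientation; "force": force on the tool from outside, world axes, zero at the start; "moment": the same for the moment, N m; "grip_width": finger opening in m.
Only numpy, scipy, OpenCV 4.12 (cv2) and the standard library are available. Lean on these libraries where they do the work, as an engineer would, in place of code of your own. Each camera call takes 0.05 s, during which the arm holds its last target.

## Task

The black flow knob on top of the little air pump is stuck on its spindle and has to come off for washing: twist it back and forth while pulling gently until it comes free, and set it down, hole underneath, in the blue tray - lower it, do not drop it. The pump only stands on the bench on its rubber feet, so a straight pull would pick it up: do not lift, tip or shove the pump, and leave everything else on the bench alone.

Things in the scene. Friction and masses are not known exactly. Their poses are not given: they have to be found in the camera images.
- knob_mid (a point): Centre (half-way up) of the black round knob with a white pointer line, 34 mm across, 24 mm tall, 40 g, upright (z up) on the pump's spindle at the start; x along the pointer, any direction. Its blind bore, 12 mm wide and 19 mm deep, opens underneath.
- pump_top (a point): Middle of the pump's top face, on the spindle's axis; z up. The knob's underside stands 3 mm above this face when fully on, so the knob's centre stands 15 mm above this point. The face is flat, 100 mm (x) by 140 mm (y), and clear around the knob.
- pump: The air pump: white and grey box 110 mm (x) by 150 mm (y), 75 mm high, on four rubber feet, loose, 1.5 to 1.85 kg. Origin in the middle of its underside, z up; two green air outlets on its +x side.
- tray_blue_in (a point): Centre of the inner floor of the blue tray: 140 by 140 mm outside, walls 4 mm thick and 25 mm high, floor 4 mm thick, fixed to the bench; empty.
- tray_orange: Orange tray of the same size, fixed, holding three worn gaskets, not to be used; origin in the middle of its underside.
- jar: Bystander: supplement jar with green cap, 60 mm wide, 75 mm tall; origin under its centre.
- cup: Bystander: clear cup, 90 mm wide, 60 mm tall; origin under its centre.
- sprayer: Bystander: white bottle with blue cap, 70 mm wide, 150 mm tall; origin under its centre.
- screwdriver: Bystander: screwdriver lying along its x axis on the bench, about 0.2 m long.
- dish: Bystander: terracotta feeding dish, 90 mm wide, 25 mm tall; origin under its centre.
- tweezers: Bystander: steel tweezers lying along their x axis, 140 mm long, 6 mm thick, tips towards -x.
- knob: The same black knob; origin in the middle of its underside, 12 mm below its centre. Its sprung brass spindle, 12 mm long, grips the bore: a straight pull needs about 25 to 33 N, more than the pump weighs; turning needs 0.15 to 0.2 N m, and while it turns (without end, both ways) a pull of 4 to 7 N draws it up 0.5 to 1 mm per radian. It is free once it has risen 13 mm.

How it is judged:
On the way:
1. the knob is free of the spindle, over 20 mm above its seat (z of knob_mid in the frame of pump above 0.11 m), for 0.1 s.
At the end, for the whole second after the job is handed in: The knob stands hole-down (within 0.15 rad of upright) on the floor of the blue tray, its whole outline inside the walls, released and at rest; the pump stands on its feet within 30 mm of where it was; the six bystanders are within 20 mm of where they were (x of knob_mid in the frame of tray_blue_in between -0.052 and 0.052 m and y of knob_mid in the frame of tray_blue_in between -0.052 and 0.052 m and z of knob_mid in the frame of tray_blue_in between 0.008 and 0.016 m and angle between knob_mid's own z axis and vertical below 0.15 rad and height (world z) of pump below 0.003 m and angle between pump's own z axis and vertical below 0.03 rad and distance of pump from where it was at the start of the episode below 0.03 m and distance of each of jar, cup, sprayer, screwdriver, dish, tweezers from where it was at the start of the episode below 0.02 m and linear speed of knob below 0.02 m/s); the robot touches nothing.
It fails at once if the pump was lifted (5 mm), tipped (0.07 rad) or shoved (30 mm) (height (world z) of pump above 0.005 m or angle between pump's own z axis and vertical above 0.07 rad or distance of pump from where it was at the start of the episode above 0.03 m).
It fails at once if the knob was let go more than 20 mm above the bench or the tray's floor, off the pump (contact force between knob and anything else below 0.01 N and height (world z) of knob_mid above 0.036 m and horizontal distance between knob_mid and pump_top above 0.06 m).
It fails at once if a bystander was moved by more than 20 mm (distance of any of jar, cup, sprayer, screwdriver, dish, tweezers from where it was at the start of the episode above 0.02 m).
It also fails if it takes over 72 s, if anything falls off the work surface, if the arm or the gripper's body presses on something with over 40 N, if the wrist force passes 120 N, or if a joint passes its speed limit or range.

## Working session

There is one attempt and no reset: what is moved stays moved. The work goes in short steps, Python scripts to look and compute and a tool call to move; the robot and the scene stay as the last step left them, time stands still between calls to the robot, and variables do not carry over. Pictures are saved under pics/ and viewed, and the job is handed in when it is done.

Besides the shell and the picture viewer there is one more tool, called after "Request:" by a JSON object that holds its "method" and its "body", one argument or row to a line. servo_tool: Moves the arm, as the interface text tells. Its arguments: {"type":"object","properties":{"plan":{"type":"array","items":{"type":"array","items":{"type":"number"}}},"squeeze":{"type":"number"}},"required":["plan"]}

```bash
mkdir -p pics; python3 - <<'E'
from workcell import bot
import cv2
s=bot.observe()
print({k:(v if not hasattr(v,'round') else v) for k,v in s.items()})
for n in ['scene','top','wrist']:
    c=bot.calibration(n); print(n,c)
    cv2.imwrite(f'pics/{n}0.png',bot.grab_frame(n))
E
```

```text
{'clock': 0.0, 'qpos': array([ 1.17583559,  0.5220266 , -0.0363163 ,  1.60000716,  0.02120058,
        1.02110341, -0.11279065]), 'qd': array([ 0.00028804, -0.00094929, -0.00017103,  0.00114704, -0.00079335,
        0.00072998, -0.00121878]), 'joint_efforts': array([ 4.52768991e-04, -9.27114701e+01,  1.98021054e+00, -3.69945753e+01,
        1.78482989e-02,  7.92047853e-03,  1.27997529e-05]), 'position': array([ 0.19927518, -0.59201913,  0.23071831]), 'tool_rot': array([-3.14043657e+00,  8.91935565e-05,  3.24750829e-01]), 'force': array([-0.51891308,  0.3643939 , -0.74560572]), 'moment': array([0.03374945, 0.02417183, 0.04020426]), 'grip_width': 0.08521460727221077}
scene {'fx': 369.35372575296606, 'fy': 369.35372575296606, 'cx': 252.5352332790816, 'cy': 189.697021126169, 'k1': 0.04192054049318995, 'T': array([[-0.74399147,  0.36148453, -0.56196586,  1.08724125],
       [ 0.66803262,  0.42059975, -0.6138634 ,  0.58416417],
       [ 0.01446058, -0.83212066, -0.55440608,  0.5788941 ],
       [ 0.        ,  0.        ,  0.        ,  1.        ]])}
top {'fx': 377.5111497172704, 'fy': 377.5111497172704, 'cx': 254.40759753320637, 'cy': 198.44747527767666, 'k1': -0.11918643188721237, 'T': array([[ 0.02705685, -0.9833662 ,  0.17960745,  0.3780838 ],
       [-0.99945608, -0.03000059, -0.01369338,  0.00809358],
       [ 0.01885393, -0.17913926, -0.98364305,  1.14969977],
       [ 0.        ,  0.        ,  0.        ,  1.        ]])}
wrist {'fx': 274.8871865349679, 'fy': 274.8871865349679, 'cx': 259.2763839088031, 'cy': 190.1498973828749, 'k1': -0.03078082697143573, 'T': array([[ 3.19376127e-01, -8.95038376e-01, -3.11295994e-01,
         2.78926235e-01],
       [-9.47628025e-01, -3.01696147e-01, -1.04788174e-01,
        -5.65276813e-01],
       [-1.27364808e-04,  3.28459649e-01, -9.44517995e-01,
         3.72889285e-01],
       [ 0.00000000e+00,  0.00000000e+00,  0.00000000e+00,
         1.00000000e+00]])}
```

View pics/scene0.png

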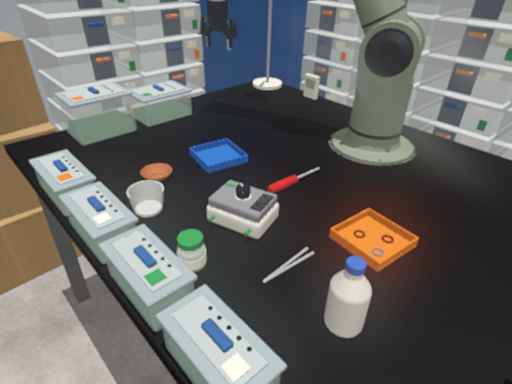

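View pics/top0.png

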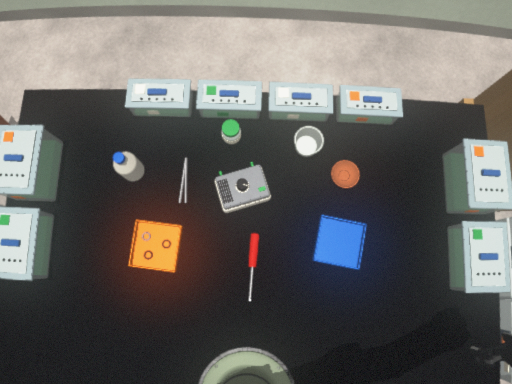

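View pics/wrist0.png

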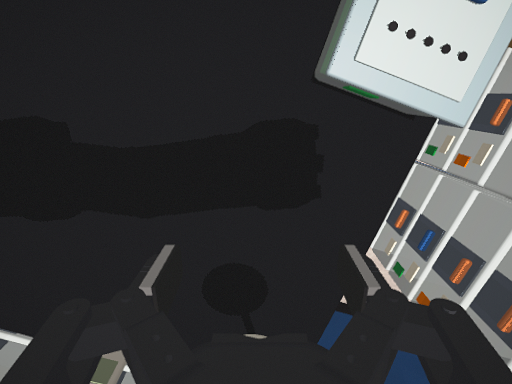

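```bash
cat > h.py <<'E'
import numpy as np, cv2
from workcell import bot
def ray(c,uv):
    K=np.array([[c['fx'],0,c['cx']],[0,c['fy'],c['cy']],[0,0,1]])
    p=cv2.undistortPoints(np.array(uv,float).reshape(-1,1,2),K,np.array([c['k1'],0,0,0.]))[:,0]
    d=np.c_[p,np.ones(len(p))]@c['T'][:3,:3].T
    return c['T'][:3,3],d
def onplane(c,uv,z):
    o,d=ray(c,uv); return o+d*((z-o[2])/d[:,2])[:,None]
def two(c1,u1,c2,u2):
    o1,d1=ray(c1,[u1]);o2,d2=ray(c2,[u2]);d1=d1[0];d2=d2[0]
    st=np.linalg.lstsq(np.c_[d1,-d2],o2-o1,rcond=None)[0]
    a=o1+d1*st[0];b=o2+d2*st[1]; return (a+b)/2,np.linalg.norm(a-b)
E
python3 - <<'E'
from h import *
t=cv2.imread('pics/top0.png'); s=cv2.imread('pics/scene0.png')
c=bot.calibration('top')
hsv=cv2.cvtColor(t,cv2.COLOR_BGR2HSV)
m=((hsv[...,0]>100)&(hsv[...,0]<125)&(hsv[...,1]>150)&(hsv[...,2]>80)).astype(np.uint8)
m[:200]=0; m[:,:300]=0; m[:,400:]=0
k=max(cv2.findContours(m,0,1)[0],key=cv2.contourArea); r=cv2.minAreaRect(k); print(r)
b=cv2.boxPoints(r); print(onplane(c,b,0.025).round(3)); print(onplane(c,[r[0]],0.025))
a=cv2.resize(t[155:220,205:280],None,fx=8,fy=8,interpolation=cv2.INTER_CUBIC)
cv2.imwrite('pics/topz.png',a)
cv2.imwrite('pics/scz.png',cv2.resize(s[165:245,195:290],None,fx=7,fy=7,interpolation=cv2.INTER_CUBIC))
E
```

```text
((339.6153869628906, 241.92306518554688), (49.4212646484375, 48.24456787109375), 11.309932708740234)
[[ 0.401 -0.179  0.025]
 [ 0.543 -0.208  0.025]
 [ 0.518 -0.357  0.025]
 [ 0.375 -0.326  0.025]]
[[ 0.45863088 -0.26688818  0.025     ]]
```

View pics/topz.png

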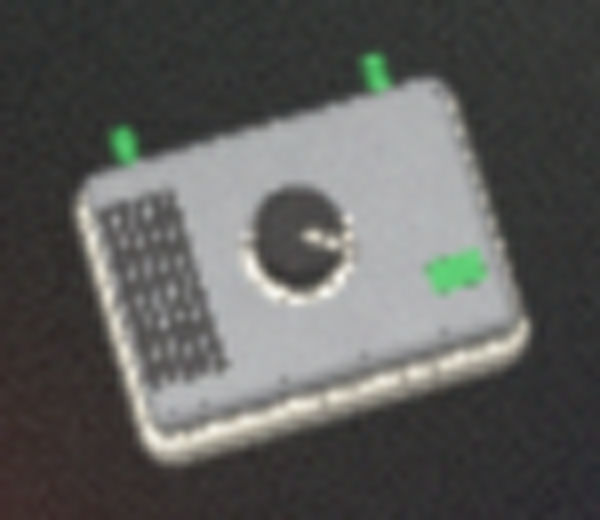

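View pics/scz.png

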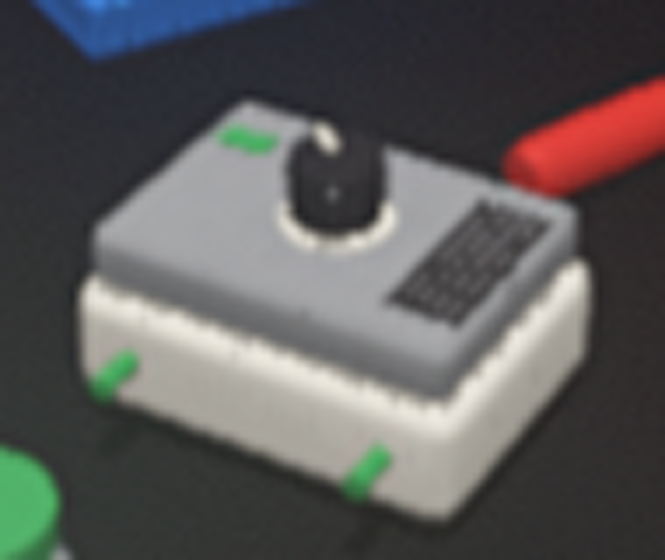

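```bash
python3 - <<'E'
from h import *
ct=bot.calibration('top');cs=bot.calibration('scene')
f=lambda x,y,x0,y0,k:(x0+(x+.5)/k-.5,y0+(y+.5)/k-.5)
u=f(300,236,205,155,8)
print(onplane(ct,[u],0.096))
print(two(ct,u,cs,f(336,180,195,165,7)), 'mid silhouettes')
# pump top corners in topz: extrapolated corners
pc=[f(x,y,205,155,8) for x,y in [(80,178),(447,75),(522,330),(150,430)]]
P=onplane(ct,pc,0.075);print(P.round(3),P.mean(0))
fe=(P[1]-P[0]); print(np.linalg.norm(P[1]-P[0]),np.linalg.norm(P[2]-P[1]),np.arctan2(*(P[0]-P[1])[:2])) 
E
```

```text
[[0.61115865 0.02980881 0.096     ]]
(array([0.61220628, 0.03002055, 0.09078565]), np.float64(0.00029415285915262746)) mid silhouettes
[[ 0.635  0.111  0.075]
 [ 0.678 -0.022  0.075]
 [ 0.583 -0.051  0.075]
 [ 0.543  0.082  0.075]] [0.60985493 0.0300014  0.075     ]
0.139994239631912 0.09923786791854407 -0.31342589595091463
```

Request:
{"method": "servo_tool", "body": {
  "plan": [
    [20, 31, 0, 0.06, -1],
    [41, 62, 0, 0.13, -1],
    [62, 93, 0, 0.19, -1],
    [82, 124, 0, 0.26, -1],
    [103, 156, 0, 0.32, -1],
    [124, 187, 0, 0.39, -1],
    [144, 218, 0, 0.45, -1],
    [165, 249, 0, 0.52, -1],
    [185, 280, 0, 0.58, -1],
    [206, 311, 0, 0.65, -1]
  ],
  "squeeze": 70
}}

```text
clock: 0.98
position: [0.4059, -0.2797, 0.2314]
tool_rot: [-3.142, 0.0, 0.977]
force: [1.0, -1.1, 0.9]
grip_width: 0.0851
```

Request:
{"method": "servo_tool", "body": {
  "plan": [
    [20, 31, 0, 0.06, -1],
    [41, 62, 0, 0.13, -1],
    [62, 93, 0, 0.19, -1],
    [82, 124, 0, 0.26, -1],
    [103, 156, 0, 0.32, -1],
    [124, 187, 0, 0.39, -1],
    [144, 218, 0, 0.45, -1],
    [165, 249, 0, 0.52, -1],
    [185, 280, 0, 0.58, -1],
    [206, 311, 0, 0.65, -1]
  ]
}}

```text
clock: 1.82
position: [0.612, 0.0313, 0.2311]
tool_rot: [-3.141, 0.0, 1.627]
force: [0.8, -0.6, 0.4]
grip_width: 0.0854
```

```bash
python3 - <<'E'
from h import *
s=bot.observe()
for k in ['clock','qpos','position','tool_rot','force','moment','grip_width']: print(k,np.round(s[k],4))
c=bot.calibration('wrist'); im=bot.grab_frame('wrist'); cv2.imwrite('pics/w1.png',im)
np.save('w1T.npy',c['T']); print(c['T'].round(3))
E
```

```text
clock 1.8167
qpos [ 0.1979  0.543  -0.5105  1.6149  0.2935  1.0612 -0.3391]
position [0.612  0.0313 0.2311]
tool_rot [-3.1413e+00  1.0000e-04  1.6273e+00]
force [ 0.7558 -0.6047  0.3781]
moment [-0.0802 -0.0271  0.0524]
grip_width 0.0854
[[ 0.998  0.054  0.018  0.607]
 [ 0.057 -0.943 -0.328  0.116]
 [-0.001  0.329 -0.944  0.373]
 [ 0.     0.     0.     1.   ]]
```

View pics/w1.png

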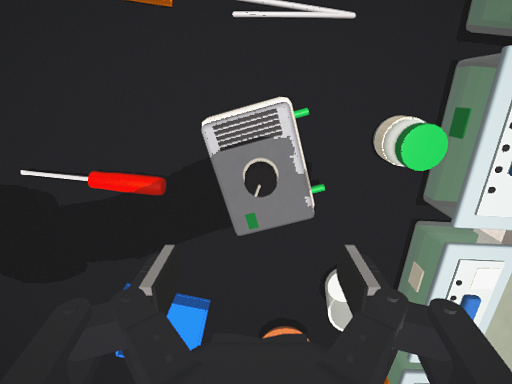

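```bash
python3 - <<'E'
from h import *
im=cv2.imread('pics/w1.png');c=bot.calibration('wrist')
cv2.imwrite('pics/w1z.png',cv2.resize(im[145:210,225:300],None,fx=8,fy=8,interpolation=cv2.INTER_CUBIC))
g=im.max(2); m=(g<75).astype(np.uint8); m[:150]=0;m[205:]=0;m[:,:235]=0;m[:,285:]=0
for k in cv2.findContours(m,0,1)[0]:
    if cv2.contourArea(k)>200:
        cen,r=cv2.minEnclosingCircle(k); print(cen,r,cv2.contourArea(k),onplane(c,[cen],0.102),onplane(c,[cen],0.09))
E
```

```text
(260.5, 178.88235473632812) 17.47190284729004 804.0 [[0.61502434 0.04166681 0.102     ]] [[0.61533384 0.03810335 0.09      ]]
```

View pics/w1z.png

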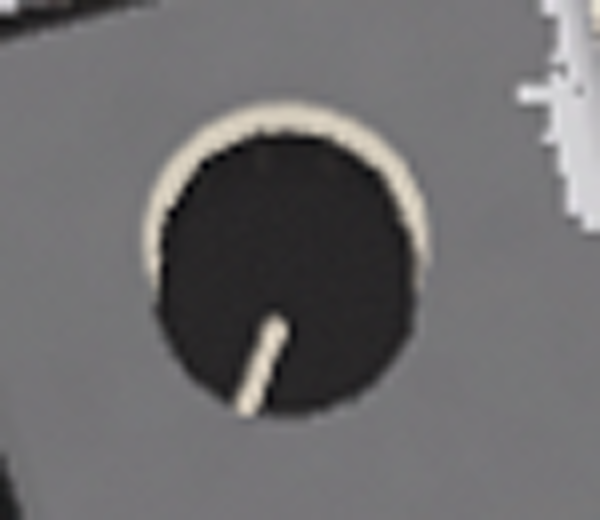

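```bash
python3 - <<'E'
from h import *
T=np.load('w1T.npy');c=bot.calibration('wrist');print((c['T']-T).round(4)); s=bot.observe(); print(s['clock'],s['position'],s['qd'].round(3))
c['T']=T
# tracked points: pump top corners in wrist image
for n,uv,z in [('jar cap',(422,147),.075),('knob',(260.5,178.9),.09),('c1',(203,123),.075),('c2',(288,98),.075),('c3',(314,215),.075),('c4',(238,236),.075)]: print(n,onplane(c,[uv],z).round(4))
ct=bot.calibration('top');print(onplane(ct,[(231,129)],.075))
cs=bot.calibration('scene');print(two(ct,(231,129),cs,(191,240)))
im=bot.grab_frame('wrist');cv2.imwrite('pics/w2.png',im)
g=im.max(2); m=(g<75).astype(np.uint8); m[:150]=0;m[205:]=0;m[:,:235]=0;m[:,285:]=0
c=bot.calibration('wrist')
for k in cv2.findContours(m,0,1)[0]:
    if cv2.contourArea(k)>200:
        cen,r=cv2.minEnclosingCircle(k); print(cen,r,onplane(c,[cen],0.09))
E
```

```text
[[-0.0008  0.0109  0.0053  0.0013]
 [ 0.0121 -0.0007  0.0044  0.0067]
 [ 0.0017 -0.004  -0.0014  0.0003]
 [ 0.      0.      0.      0.    ]]
1.8667 [0.61453359 0.03863938 0.23111427] [ 0.042 -0.038  0.002  0.082 -0.047 -0.056 -0.018]
jar cap [[0.7883 0.0724 0.075 ]]
knob [[0.6126 0.03   0.09  ]]
c1 [[0.5483 0.0839 0.075 ]]
c2 [[0.6362 0.1142 0.075 ]]
c3 [[ 0.6789 -0.0155  0.075 ]]
c4 [[ 0.5897 -0.0487  0.075 ]]
[[0.78420726 0.06918951 0.075     ]]
(array([0.78817504, 0.07011565, 0.06357738]), np.float64(0.0008636825314023411))
(257.5, 185.88235473632812) 17.47190284729004 [[0.6108762  0.02717797 0.09      ]]
```

Request:
{"method": "servo_tool", "body": {
  "plan": [
    [0, 0, -12, 0, -1],
    [0, 0, -24, 0, -1],
    [0, 0, -36, 0, -1],
    [0, 0, -48, 0, -1],
    [0, 0, -60, 0, -1],
    [0, 0, -72, 0, -1],
    [0, 0, -84, 0, -1],
    [0, 0, -90, 0, -1],
    [0, 0, -90, 0, -1],
    [0, 0, -90, 0, -1]
  ]
}}

```text
clock: 2.75
position: [0.6114, 0.0298, 0.1412]
tool_rot: [-3.141, -0.0, 1.625]
force: [-0.6, 0.4, 0.9]
grip_width: 0.0851
```

```bash
cat > look.py <<'E'
from h import *
import sys
s=bot.observe()
for k in ['clock','qpos','position','tool_rot','force','moment','grip_width']: print(k,np.round(s[k],4))
n=sys.argv[1]
for v in sys.argv[2:]:
    c=bot.calibration(v); im=bot.grab_frame(v); cv2.imwrite(f'pics/{n}_{v}.png',im); np.save(f'{n}_{v}T.npy',c['T'])
E
python3 look.py d1 wrist top
```

```text
clock 2.75
qpos [ 0.1744  0.6429 -0.4735  1.6967  0.3594  0.8896 -0.3932]
position [0.6114 0.0298 0.1412]
tool_rot [-3.1413e+00 -1.0000e-04  1.6249e+00]
force [-0.6333  0.424   0.9221]
moment [-0.0423 -0.0664  0.0343]
grip_width 0.0851
```

View pics/d1_wrist.png

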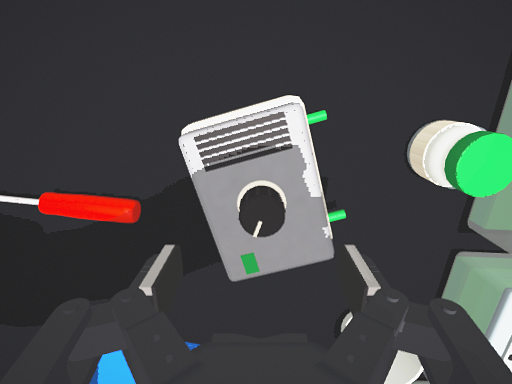

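```bash
python3 - <<'E'
from h import *
im=cv2.imread('pics/d1_wrist.png');c=bot.calibration('wrist');c['T']=np.load('d1_wristT.npy')
g=im.max(2); m=(g<75).astype(np.uint8); m[:180]=0;m[242:]=0;m[:,:230]=0;m[:,295:]=0
for k in cv2.findContours(m,0,1)[0]:
    if cv2.contourArea(k)>300:
        cen,r=cv2.minEnclosingCircle(k); print(cen,r,cv2.boundingRect(k),onplane(c,[cen],0.102),onplane(c,[cen],0.09))
E
```

```text
(261.0, 210.92999267578125) 25.248950958251953 (239, 186, 46, 51) [[0.61168658 0.03545548 0.102     ]] [[0.61203938 0.03025038 0.09      ]]
```

Request:
{"method": "servo_tool", "body": {
  "plan": [
    [0.5, 0.5, -12, 0, -1],
    [0.5, 0.5, -24, 0, -1],
    [0.5, 0.5, -36, 0, -1],
    [0.5, 0.5, -48, 0, -1],
    [0.5, 0.5, -58, 0, -1],
    [0.5, 0.5, -62, 0, -1],
    [0.5, 0.5, -62, 0, -1],
    [0.5, 0.5, -62, 0, 0],
    [0.5, 0.5, -62, 0, 0],
    [0.5, 0.5, -62, 0, 0]
  ]
}}

```text
clock: 3.68
position: [0.6122, 0.0302, 0.0798]
tool_rot: [3.141, -0.0, 1.625]
force: [-0.1, 0.2, 0.0]
grip_width: 0.0518
```

```bash
python3 look.py d2 wrist scene
```

```text
clock 3.6833
qpos [ 0.1486  0.7237 -0.4376  1.7298  0.4108  0.7794 -0.4349]
position [0.6122 0.0302 0.0798]
tool_rot [ 3.1408 -0.      1.6247]
force [-0.1381  0.2006  0.0348]
moment [ 0.036   0.0224 -0.0021]
grip_width 0.0518
```

View pics/d2_wrist.png

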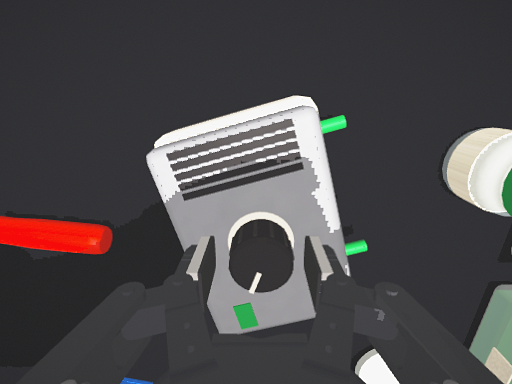

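View pics/d2_scene.png

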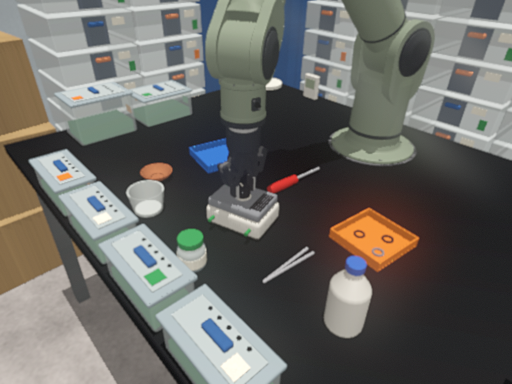

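Request:
{"method": "servo_tool", "body": {
  "plan": [
    [0, 0, -2, 0, 0],
    [0, 0, -3.5, 0, 0],
    [0, 0, -3.5, 0, 0],
    [0, 0, -3.5, 0, 1],
    [0, 0, -3.5, 0, 1],
    [0, 0, -3.5, 0, 1],
    [0, 0, -3.5, 0, 1],
    [0, 0, -3.5, 0, 1],
    [0, 0, -3.5, 0, 1],
    [0, 0, -3.5, 0, 1]
  ],
  "squeeze": 70
}}

```text
clock: 4.62
position: [0.6128, 0.0303, 0.0761]
tool_rot: [3.14, -0.0, 1.625]
force: [4.4, 0.3, -1.2]
grip_width: 0.0325
```

```bash
python3 look.py d3 wrist
```

```text
clock 4.6167
qpos [ 0.147   0.7291 -0.4351  1.7307  0.4141  0.7723 -0.4373]
position [0.6128 0.0303 0.0761]
tool_rot [ 3.1398e+00 -3.0000e-04  1.6247e+00]
force [ 4.4166  0.3082 -1.171 ]
moment [ 0.046  -1.0904 -0.0389]
grip_width 0.0325
```

View pics/d3_wrist.png

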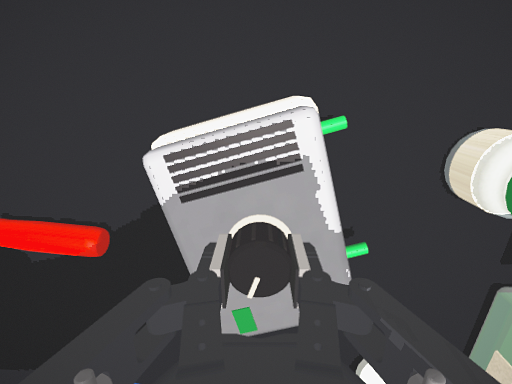

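Request:
{"method": "servo_tool", "body": {
  "plan": [
    [0.8, 0, 0.1, 0.1, 1],
    [0.8, 0, 0.2, 0.2, 1],
    [0.8, 0, 0.4, 0.3, 1],
    [0.8, 0, 0.6, 0.4, 1],
    [0.8, 0, 0.8, 0.5, 1],
    [0.8, 0, 0.9, 0.6, 1],
    [0.8, 0, 1.0, 0.7, 1],
    [0.8, 0, 1.1, 0.8, 1],
    [0.8, 0, 1.2, 0.9, 1],
    [0.8, 0, 1.3, 1.0, 1]
  ]
}}

```text
clock: 5.5
position: [0.6129, 0.0303, 0.0769]
tool_rot: [3.141, 0.0, 2.63]
force: [5.2, 2.6, -5.8]
grip_width: 0.0326
```

```bash
python3 look.py e1 wrist
```

```text
clock 5.5
qpos [ 0.3017  0.7862 -0.6799  1.7199  0.6246  0.8637  0.4038]
position [0.6129 0.0303 0.0769]
tool_rot [3.1410e+00 1.0000e-04 2.6296e+00]
force [ 5.157   2.5814 -5.7551]
moment [ 0.4362 -1.0946 -0.1254]
grip_width 0.0326
```

View pics/e1_wrist.png

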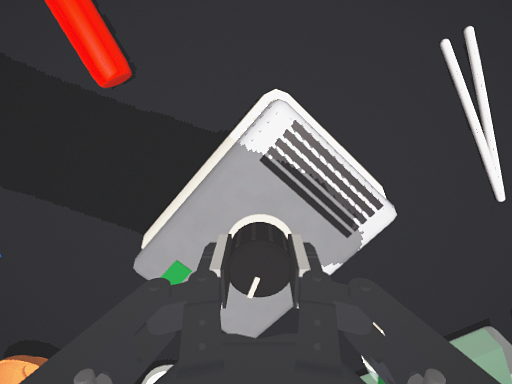

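Request:
{"method": "servo_tool", "body": {
  "plan": [
    [0.5, 0, 0.1, 0.12, 1],
    [0.5, 0, 0.2, 0.24, 1],
    [0.5, 0, 0.3, 0.36, 1],
    [0.5, 0, 0.4, 0.48, 1],
    [0.5, 0, 0.5, 0.6, 1],
    [0.5, 0, 0.6, 0.72, 1],
    [0.5, 0, 0.7, 0.84, 1],
    [0.5, 0, 0.8, 0.96, 1],
    [0.5, 0, 0.9, 1.08, 1],
    [0.5, 0, 1.0, 1.2, 1]
  ]
}}

```text
clock: 6.38
position: [0.6131, 0.0305, 0.0778]
tool_rot: [3.141, 0.0, -2.453]
force: [0.3, 3.8, -5.7]
grip_width: 0.0321
```

```bash
python3 look.py e2
```

```text
clock 6.3833
qpos [ 0.4469  0.8828 -0.938   1.7107  0.8333  0.9988  1.4557]
position [0.6131 0.0305 0.0778]
tool_rot [ 3.1409e+00  3.0000e-04 -2.4526e+00]
force [ 0.2741  3.8195 -5.6843]
moment [ 0.8347 -0.0304 -0.1451]
grip_width 0.0321
```

Request:
{"method": "servo_tool", "body": {
  "plan": [
    [0, 0.4, 0.0, -0.12, 1],
    [0, 0.4, 0.1, -0.24, 1],
    [0, 0.4, 0.2, -0.36, 1],
    [0, 0.4, 0.3, -0.48, 1],
    [0, 0.4, 0.4, -0.6, 1],
    [0, 0.4, 0.5, -0.72, 1],
    [0, 0.4, 0.6, -0.84, 1],
    [0, 0.4, 0.7, -0.96, 1],
    [0, 0.4, 0.8, -1.08, 1],
    [0, 0.4, 0.9, -1.2, 1]
  ]
}}

```text
clock: 7.22
position: [0.6131, 0.0305, 0.0787]
tool_rot: [-3.141, -0.0, 2.619]
force: [1.5, 0.1, -6.4]
grip_width: 0.0323
```

Request:
{"method": "servo_tool", "body": {
  "plan": [
    [0, 0, 0.1, -0.12, 1],
    [0, 0, 0.2, -0.24, 1],
    [0, 0, 0.3, -0.36, 1],
    [0, 0, 0.4, -0.48, 1],
    [0, 0, 0.5, -0.6, 1],
    [0, 0, 0.6, -0.72, 1],
    [0, 0, 0.7, -0.84, 1],
    [0, 0, 0.8, -0.96, 1],
    [0, 0, 0.9, -1.08, 1],
    [0, 0, 0.9, -1.2, 1]
  ]
}}

```text
clock: 8.05
position: [0.6129, 0.0305, 0.0796]
tool_rot: [-3.141, 0.0, 1.419]
force: [-1.3, 1.6, -3.4]
grip_width: 0.0327
```

```bash
python3 look.py e3 wrist
```

```text
clock 8.05
qpos [ 0.1197  0.7184 -0.3946  1.7281  0.3719  0.7705 -0.6092]
position [0.6129 0.0305 0.0796]
tool_rot [-3.1410e+00  3.0000e-04  1.4188e+00]
force [-1.2606  1.5636 -3.4222]
moment [0.1987 0.2717 0.1299]
grip_width 0.0327
```

View pics/e3_wrist.png

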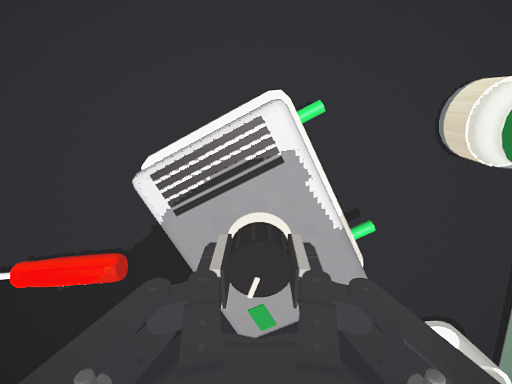

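Request:
{"method": "servo_tool", "body": {
  "plan": [
    [0, 0, 0.3, -0.12, 1],
    [0, 0, 0.4, -0.24, 1],
    [0, 0, 0.5, -0.36, 1],
    [0, 0, 0.6, -0.48, 1],
    [0, 0, 0.7, -0.6, 1],
    [0, 0, 0.8, -0.72, 1],
    [0, 0, 0.9, -0.84, 1],
    [0, 0, 1.0, -0.96, 1],
    [0, 0, 1.1, -1.08, 1],
    [0, 0, 1.2, -1.2, 1]
  ]
}}

```text
clock: 8.93
position: [0.6127, 0.0306, 0.0807]
tool_rot: [-3.141, 0.001, 0.222]
force: [0.9, -0.4, -4.9]
grip_width: 0.0321
```

```bash
python3 look.py e4
```

```text
clock 8.9333
qpos [-0.0892  0.691  -0.0843  1.7399  0.0817  0.7152 -1.5646]
position [0.6127 0.0306 0.0807]
tool_rot [-3.1414e+00  1.2000e-03  2.2230e-01]
force [ 0.9296 -0.375  -4.9449]
moment [-0.0085 -0.1798  0.1475]
grip_width 0.0321
```

Request:
{"method": "servo_tool", "body": {
  "plan": [
    [0, 0, 0.0, 0.12, 1],
    [0, 0, 0.1, 0.24, 1],
    [0, 0, 0.2, 0.36, 1],
    [0, 0, 0.3, 0.48, 1],
    [0, 0, 0.4, 0.6, 1],
    [0, 0, 0.5, 0.72, 1],
    [0, 0, 0.6, 0.84, 1],
    [0, 0, 0.7, 0.96, 1],
    [0, 0, 0.8, 1.08, 1],
    [0, 0, 0.9, 1.2, 1]
  ]
}}

```text
clock: 9.77
position: [0.6129, 0.0305, 0.0817]
tool_rot: [-3.141, 0.0, 1.434]
force: [0.8, 0.6, -5.3]
grip_width: 0.0323
```

Request:
{"method": "servo_tool", "body": {
  "plan": [
    [0, 0, 0.1, 0.12, 1],
    [0, 0, 0.2, 0.24, 1],
    [0, 0, 0.3, 0.36, 1],
    [0, 0, 0.4, 0.48, 1],
    [0, 0, 0.5, 0.6, 1],
    [0, 0, 0.6, 0.72, 1],
    [0, 0, 0.7, 0.84, 1],
    [0, 0, 0.8, 0.96, 1],
    [0, 0, 0.9, 1.08, 1],
    [0, 0, 0.9, 1.2, 1]
  ]
}}

```text
clock: 10.6
position: [0.6132, 0.0306, 0.0828]
tool_rot: [3.141, -0.0, 2.633]
force: [1.4, -0.1, -4.8]
grip_width: 0.0322
```

Request:
{"method": "servo_tool", "body": {
  "plan": [
    [0, 0, 0.1, 0.12, 1],
    [0, 0, 0.2, 0.24, 1],
    [0, 0, 0.3, 0.36, 1],
    [0, 0, 0.4, 0.48, 1],
    [0, 0, 0.5, 0.6, 1],
    [0, 0, 0.6, 0.72, 1],
    [0, 0, 0.7, 0.84, 1],
    [0, 0, 0.8, 0.96, 1],
    [0, 0, 0.9, 1.08, 1],
    [0, 0, 1.0, 1.2, 1]
  ]
}}

```text
clock: 11.43
position: [0.6132, 0.0309, 0.0838]
tool_rot: [3.141, 0.0, -2.45]
force: [0.7, 2.4, -5.3]
grip_width: 0.0322
```

Request:
{"method": "servo_tool", "body": {
  "plan": [
    [0, 0, 0.0, -0.12, 1],
    [0, 0, 0.1, -0.24, 1],
    [0, 0, 0.2, -0.36, 1],
    [0, 0, 0.3, -0.48, 1],
    [0, 0, 0.4, -0.6, 1],
    [0, 0, 0.5, -0.72, 1],
    [0, 0, 0.6, -0.84, 1],
    [0, 0, 0.7, -0.96, 1],
    [0, 0, 0.8, -1.08, 1],
    [0, 0, 0.9, -1.2, 1]
  ]
}}

```text
clock: 12.27
position: [0.6131, 0.0306, 0.0846]
tool_rot: [3.142, -0.0, 2.622]
force: [0.3, 2.2, -5.8]
grip_width: 0.0321
```

```bash
python3 look.py e5 wrist scene
```

```text
clock 12.2667
qpos [ 0.3124  0.7804 -0.6986  1.7152  0.6258  0.8823  0.3949]
position [0.6131 0.0306 0.0846]
tool_rot [ 3.1415e+00 -2.0000e-04  2.6219e+00]
force [ 0.3066  2.2351 -5.8258]
moment [ 0.2109 -0.1701  0.028 ]
grip_width 0.0321
```

View pics/e5_wrist.png

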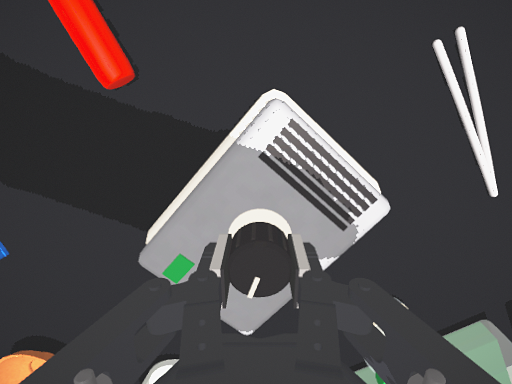

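View pics/e5_scene.png

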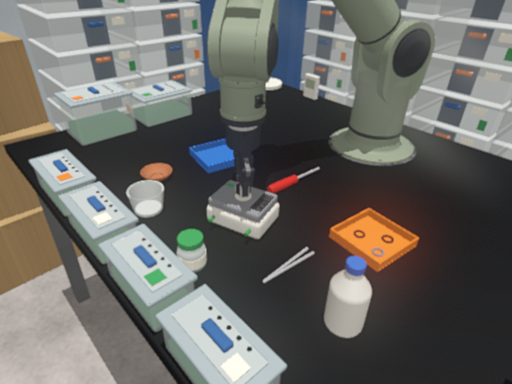

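Request:
{"method": "servo_tool", "body": {
  "plan": [
    [0, 0, 0.1, -0.12, 1],
    [0, 0, 0.2, -0.24, 1],
    [0, 0, 0.3, -0.36, 1],
    [0, 0, 0.4, -0.48, 1],
    [0, 0, 0.5, -0.6, 1],
    [0, 0, 0.6, -0.72, 1],
    [0, 0, 0.7, -0.84, 1],
    [0, 0, 0.8, -0.96, 1],
    [0, 0, 0.9, -1.08, 1],
    [0, 0, 1.0, -1.2, 1]
  ]
}}

```text
clock: 13.2
position: [0.613, 0.0306, 0.0855]
tool_rot: [-3.141, 0.0, 1.426]
force: [1.3, 1.5, -6.1]
grip_width: 0.0322
```

Request:
{"method": "servo_tool", "body": {
  "plan": [
    [0, 0, 0.1, -0.12, 1],
    [0, 0, 0.2, -0.24, 1],
    [0, 0, 0.3, -0.36, 1],
    [0, 0, 0.4, -0.48, 1],
    [0, 0, 0.5, -0.6, 1],
    [0, 0, 0.6, -0.72, 1],
    [0, 0, 0.7, -0.84, 1],
    [0, 0, 0.8, -0.96, 1],
    [0, 0, 0.9, -1.08, 1],
    [0, 0, 1.0, -1.2, 1]
  ]
}}

```text
clock: 14.03
position: [0.6128, 0.0307, 0.0864]
tool_rot: [-3.141, 0.001, 0.226]
force: [0.3, 1.2, -4.0]
grip_width: 0.0325
```

Request:
{"method": "servo_tool", "body": {
  "plan": [
    [0, 0, 0.0, 0.12, 1],
    [0, 0, 0.1, 0.24, 1],
    [0, 0, 0.2, 0.36, 1],
    [0, 0, 0.3, 0.48, 1],
    [0, 0, 0.4, 0.6, 1],
    [0, 0, 0.5, 0.72, 1],
    [0, 0, 0.6, 0.84, 1],
    [0, 0, 0.7, 0.96, 1],
    [0, 0, 0.8, 1.08, 1],
    [0, 0, 0.9, 1.2, 1]
  ]
}}

```text
clock: 14.87
position: [0.6131, 0.0306, 0.0877]
tool_rot: [-3.141, 0.0, 1.438]
force: [-0.0, -0.4, -0.3]
grip_width: 0.0319
```

Request:
{"method": "servo_tool", "body": {
  "plan": [
    [0, 0, 0.2, 0.12, 1],
    [0, 0, 0.4, 0.24, 1],
    [0, 0, 0.6, 0.36, 1],
    [0, 0, 0.8, 0.48, 1],
    [0, 0, 1.0, 0.6, 1],
    [0, 0, 1.2, 0.72, 1],
    [0, 0, 1.4, 0.84, 1],
    [0, 0, 1.5, 0.96, 1],
    [0, 0, 1.6, 1.08, 1],
    [0, 0, 1.7, 1.2, 1]
  ]
}}

```text
clock: 15.7
position: [0.6133, 0.0304, 0.0895]
tool_rot: [-3.141, 0.0, 2.637]
force: [0.2, 0.1, -0.6]
grip_width: 0.0321
```

```bash
python3 look.py e6 wrist scene; python3 -c "
import cv2
cv2.imwrite('pics/e6z.png',cv2.resize(cv2.imread('pics/e6_scene.png')[140:245,190:290],None,fx=5,fy=5,interpolation=2))"
```

```text
clock 15.7
qpos [ 0.3199  0.7766 -0.7106  1.7125  0.6272  0.8936  0.4097]
position [0.6133 0.0304 0.0895]
tool_rot [-3.1415e+00  2.0000e-04  2.6375e+00]
force [ 0.2147  0.1443 -0.6307]
moment [-0.0183 -0.0113  0.0047]
grip_width 0.0321
```

View pics/e6_wrist.png

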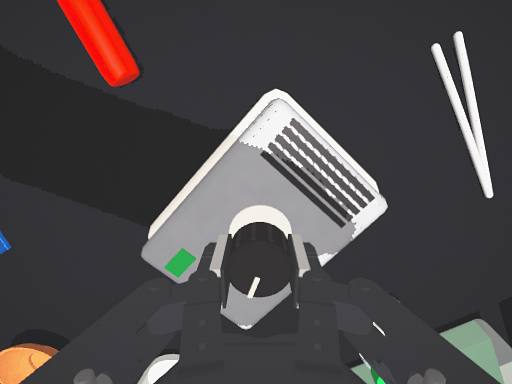

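View pics/e6z.png

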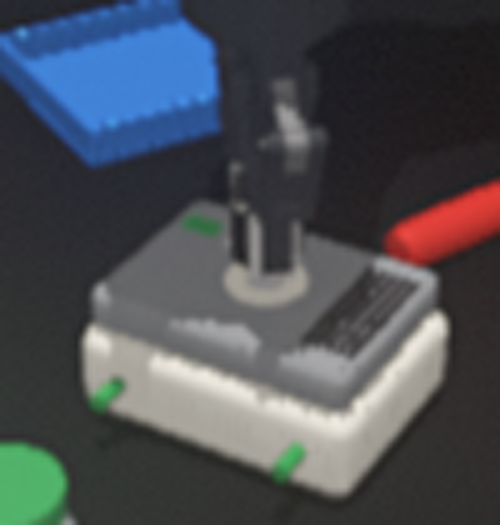

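Request:
{"method": "servo_tool", "body": {
  "plan": [
    [0, 0, 1, 0, 1],
    [0, 0, 2, 0, 1],
    [0, 0, 4, 0, 1],
    [0, 0, 7, 0, 1],
    [0, 0, 12, 0, 1],
    [0, 0, 19, 0, 1],
    [0, 0, 28, 0, 1],
    [0, 0, 39, 0, 1],
    [0, 0, 50, 0, 1],
    [0, 0, 60, 0, 1]
  ]
}}

```text
clock: 16.63
position: [0.6134, 0.0306, 0.151]
tool_rot: [3.141, 0.001, 2.625]
force: [0.2, 0.8, -1.1]
grip_width: 0.0324
```

```bash
python3 look.py e7 wrist scene; python3 -c "
import cv2
cv2.imwrite('pics/e7z.png',cv2.resize(cv2.imread('pics/e7_scene.png')[125:245,190:290],None,fx=5,fy=5,interpolation=2))"
```

```text
clock 16.6333
qpos [ 0.3486  0.7004 -0.756   1.6754  0.5566  0.9923  0.4503]
position [0.6134 0.0306 0.151 ]
tool_rot [3.1412e+00 7.0000e-04 2.6247e+00]
force [ 0.1539  0.8275 -1.1257]
moment [ 0.0081 -0.001   0.0452]
grip_width 0.0324
```

View pics/e7z.png

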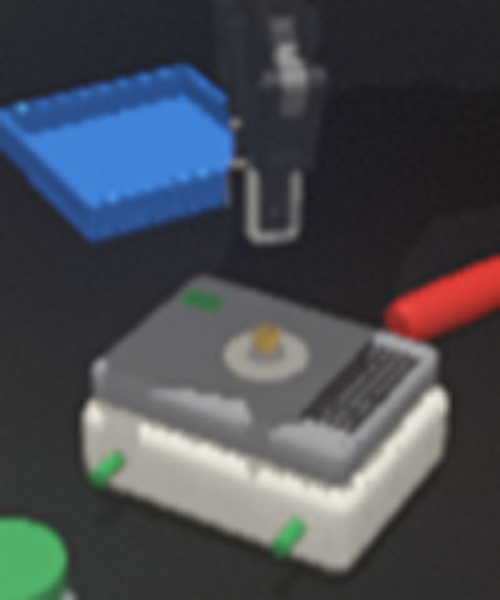

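View pics/e7_wrist.png

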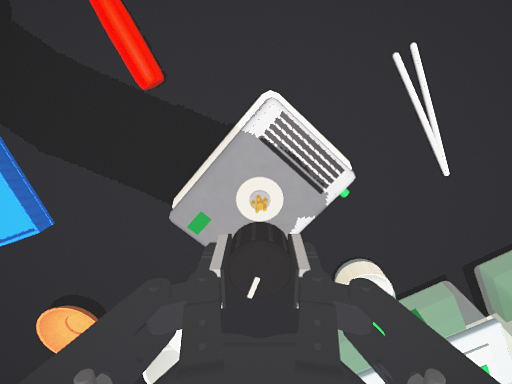

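Request:
{"method": "servo_tool", "body": {
  "plan": [
    [-15, -29, 0, -0.12, 1],
    [-30, -58, 0, -0.24, 1],
    [-46, -88, 0, -0.36, 1],
    [-62, -119, 0, -0.48, 1],
    [-78, -150, 0, -0.6, 1],
    [-94, -181, 0, -0.72, 1],
    [-110, -212, 0, -0.84, 1],
    [-126, -243, 0, -0.96, 1],
    [-142, -272, 0, -1.1, 1],
    [-154, -297, 0, -1.2, 1]
  ]
}}

```text
clock: 17.57
position: [0.4574, -0.2685, 0.1493]
tool_rot: [-3.141, 0.0, 1.417]
force: [0.7, -0.9, -0.4]
grip_width: 0.0322
```

Request:
{"method": "servo_tool", "body": {
  "plan": [
    [0, 0, 0, 0, 1],
    [0, 0, -10, 0, 1],
    [0, 0, -20, 0, 1],
    [0, 0, -30, 0, 1],
    [0, 0, -40, 0, 1],
    [0, 0, -50, 0, 1],
    [0, 0, -60, 0, 1],
    [0, 0, -70, 0, 1],
    [0, 0, -70, 0, 1],
    [0, 0, -70, 0, 1]
  ]
}}

```text
clock: 18.4
position: [0.4591, -0.2661, 0.0788]
tool_rot: [-3.141, -0.0, 1.425]
force: [0.1, 0.2, -0.0]
grip_width: 0.0321
```

```bash
python3 look.py f1 wrist top; python3 -c "
import cv2
cv2.imwrite('pics/f1z.png',cv2.resize(cv2.imread('pics/f1_top.png')[150:270,220:400],None,fx=4,fy=4,interpolation=2))"
```

```text
clock 18.4
qpos [ 0.721   0.6233 -0.4191  1.9499  0.4022  0.6513 -0.0981]
position [ 0.4591 -0.2661  0.0788]
tool_rot [-3.1406e+00 -5.0000e-04  1.4252e+00]
force [ 0.0945  0.1734 -0.0225]
moment [ 0.0273 -0.0228 -0.0582]
grip_width 0.0321
```

View pics/f1_wrist.png

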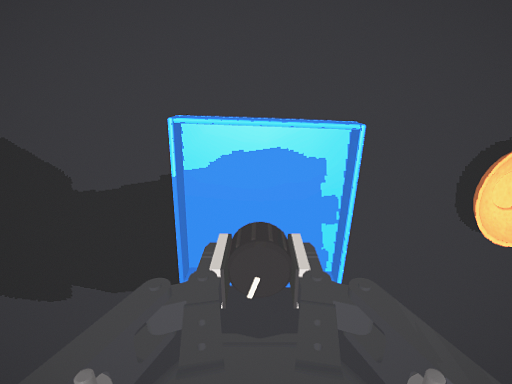

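View pics/f1z.png

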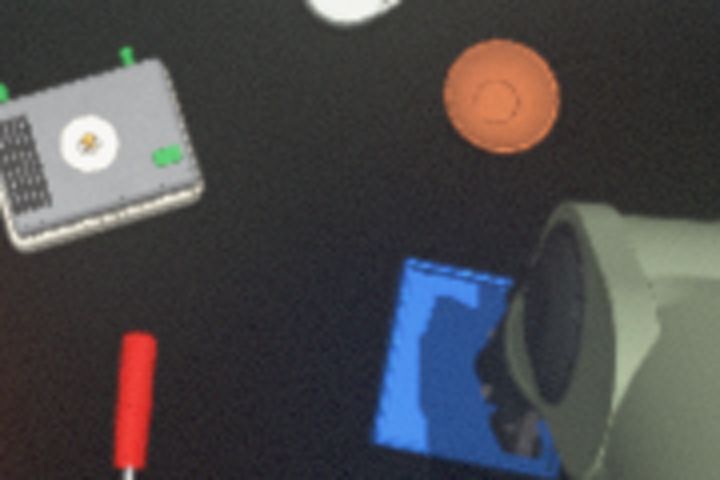

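```bash
python3 - <<'E'
from h import *
c=bot.calibration('wrist');c['T']=np.load('f1_wristT.npy')
P=onplane(c,[(170,118),(365,125)],.025);print(P.round(4),np.linalg.norm(P[0]-P[1]))
e=(P[1]-P[0])/np.linalg.norm(P[1]-P[0]); n=np.array([-e[1],e[0],0])
for q in (n,-n): print((P.mean(0)+q*.07).round(4))
E
```

```text
[[ 0.407  -0.1884  0.025 ]
 [ 0.5411 -0.2128  0.025 ]] 0.13627745556959184
[ 0.4866 -0.1317  0.025 ]
[ 0.4615 -0.2695  0.025 ]
```

Request:
{"method": "servo_tool", "body": {
  "plan": [
    [1, -2, -12, 0, 1],
    [1, -2, -24, 0, 1],
    [1, -2, -36, 0, 1],
    [1, -2, -48, 0, 1],
    [1, -2, -58, 0, 1],
    [1, -2, -64, 0, 1],
    [1, -2, -68, 0, 1],
    [1, -2, -70, 0, 1],
    [1, -2, -71, 0, 1],
    [1, -2, -71, 0, 1]
  ]
}}

```text
clock: 19.33
position: [0.4603, -0.2685, 0.0085]
tool_rot: [3.141, 0.0, 1.425]
force: [1.1, -0.0, -0.4]
grip_width: 0.0321
```

Request:
{"method": "servo_tool", "body": {
  "plan": [
    [0, 0, -0.5, 0, 1],
    [0, 0, -1, 0, 1],
    [0, 0, -1.5, 0, 1],
    [0, 0, -2, 0, 1],
    [0, 0, -2.5, 0, 1],
    [0, 0, -3, 0, 1],
    [0, 0, -3.5, 0, 1],
    [0, 0, -4, 0, 1],
    [0, 0, -4, 0, 1],
    [0, 0, -4, 0, 1]
  ]
}}

```text
clock: 20.17
position: [0.4602, -0.2684, 0.0044]
tool_rot: [-3.142, -0.0, 1.425]
force: [-0.7, -0.1, -0.4]
grip_width: 0.0325
```

Request:
{"method": "servo_tool", "body": {
  "plan": [
    [0, 0, -0.4, 0, 1],
    [0, 0, -0.8, 0, 1],
    [0, 0, -1.2, 0, 1],
    [0, 0, -1.6, 0, 1],
    [0, 0, -2.0, 0, 1],
    [0, 0, -2.4, 0, 1],
    [0, 0, -2.8, 0, 1],
    [0, 0, -3, 0, 1],
    [0, 0, -3, 0, 1],
    [0, 0, -3, 0, 1]
  ]
}}

```text
clock: 21.0
position: [0.4604, -0.2685, 0.0033]
tool_rot: [3.141, 0.001, 1.425]
force: [-13.0, 6.5, 51.4]
grip_width: 0.0322
```

```bash
python3 look.py g1 wrist scene; python3 -c "
import cv2
cv2.imwrite('pics/g1z.png',cv2.resize(cv2.imread('pics/g1_scene.png')[110:190,180:270],None,fx=6,fy=6,interpolation=2))"
```

```text
clock 21.0
qpos [ 0.6616  0.7496 -0.3368  1.9667  0.4878  0.5038 -0.17  ]
position [ 0.4604 -0.2685  0.0033]
tool_rot [3.1411e+00 1.3000e-03 1.4249e+00]
force [-12.9583   6.4736  51.413 ]
moment [ 1.5527  2.9809 -0.0507]
grip_width 0.0322
```

View pics/g1_wrist.png

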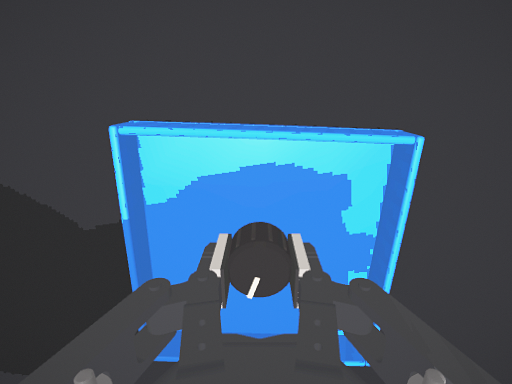

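View pics/g1z.png

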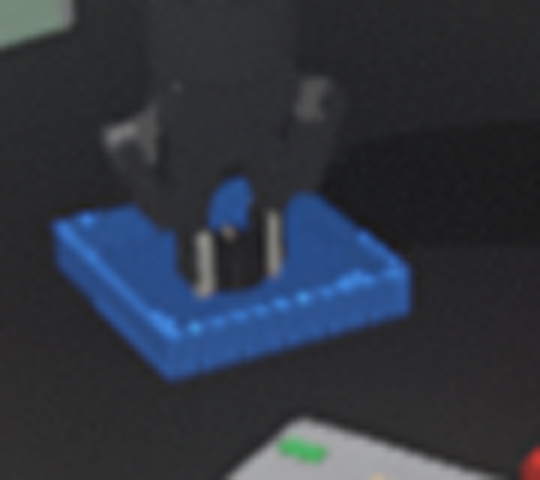

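Request:
{"method": "servo_tool", "body": {
  "plan": [
    [0, 0, 1, 0, 1],
    [0, 0, 1.8, 0, 1],
    [0, 0, 1.8, 0, 1],
    [0, 0, 1.8, 0, 1],
    [0, 0, 1.8, 0, 1],
    [0, 0, 1.8, 0, 1],
    [0, 0, 1.8, 0, 1],
    [0, 0, 1.8, 0, 1],
    [0, 0, 1.8, 0, 1],
    [0, 0, 1.8, 0, 1]
  ]
}}

```text
clock: 21.93
position: [0.4603, -0.2685, 0.0035]
tool_rot: [3.141, 0.0, 1.425]
force: [-2.2, 1.5, 13.2]
grip_width: 0.032
```

Request:
{"method": "servo_tool", "body": {
  "plan": [
    [0, 0, 0.3, 0, 1],
    [0, 0, 0.4, 0, 1],
    [0, 0, 0.4, 0, 1],
    [0, 0, 0.4, 0, 0.3],
    [0, 0, 0.4, 0, 0.1],
    [0, 0, 0.4, 0, 0],
    [0, 0, 0.4, 0, 0],
    [0, 0, 0.4, 0, 0],
    [0, 0, 0.4, 0, 0],
    [0, 0, 0.4, 0, 0]
  ]
}}

```text
clock: 22.77
position: [0.4602, -0.2684, 0.0036]
tool_rot: [-3.142, 0.0, 1.425]
force: [-0.4, -0.7, -0.3]
grip_width: 0.0428
```

```bash
python3 look.py g2 wrist
```

```text
clock 22.7667
qpos [ 0.6635  0.7495 -0.3384  1.9663  0.4863  0.5053 -0.1679]
position [ 0.4602 -0.2684  0.0036]
tool_rot [-3.1415  0.      1.4248]
force [-0.4357 -0.7403 -0.3251]
moment [ 0.016  -0.0299  0.0185]
grip_width 0.0428
```

View pics/g2_wrist.png

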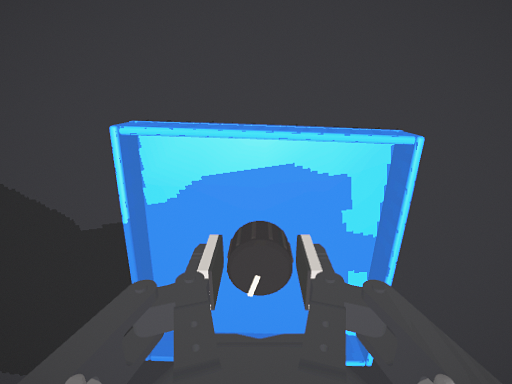

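Released cleanly and standing; open a little more, then retreat straight up.

Request:
{"method": "servo_tool", "body": {
  "plan": [
    [0, 0, 0, 0, 0],
    [0, 0, 0, 0, -0.1],
    [0, 0, 0, 0, -0.2],
    [0, 0, 0, 0, -0.2],
    [0, 0, 5, 0, -0.2],
    [0, 0, 12, 0, -0.2],
    [0, 0, 20, 0, -0.2],
    [0, 0, 30, 0, -0.2],
    [0, 0, 42, 0, -0.2],
    [0, 0, 55, 0, -0.2]
  ]
}}

```text
clock: 23.65
position: [0.4602, -0.2684, 0.06]
tool_rot: [3.141, 0.0, 1.425]
force: [-0.1, -0.1, 0.1]
grip_width: 0.0512
```

Request:
{"method": "servo_tool", "body": {
  "plan": [
    [0, 0, 12, 0, -0.2],
    [0, 0, 25, 0, -0.2],
    [0, 0, 40, 0, -0.2],
    [0, 0, 60, 0, -0.2],
    [0, 0, 80, 0, -0.2],
    [0, -20, 100, 0, -0.2],
    [0, -40, 110, 0, -0.2],
    [0, -60, 120, 0, -0.2],
    [0, -70, 120, 0, -0.2],
    [0, -70, 120, 0, -0.2]
  ]
}}

```text
clock: 24.48
position: [0.4598, -0.3405, 0.1792]
tool_rot: [3.141, 0.001, 1.422]
force: [-1.1, 0.7, -1.5]
grip_width: 0.0511
```

```bash
python3 look.py h1 wrist scene top; python3 - <<'E'
from h import *
a=cv2.imread('pics/h1_wrist.png');b=cv2.imread('pics/h1_scene.png');t=cv2.imread('pics/h1_top.png')
z=lambda i,f:cv2.resize(i,None,fx=f,fy=f,interpolation=2)
cv2.imwrite('pics/h1z.png',z(b[125:250,180:290],4.5))
g=a.max(2);m=(g<70).astype(np.uint8)
c=bot.calibration('wrist');c['T']=np.load('h1_wristT.npy')
for k in cv2.findContours(m,1,1)[0]:
    ar=cv2.contourArea(k)
    if 300<ar<4000:
        cen,r=cv2.minEnclosingCircle(k);print(np.round(cen,1),r,ar,onplane(c,[cen],.016).round(4))
E
```

```text
clock 24.4833
qpos [ 0.8744  0.5342 -0.4774  1.777   0.3036  0.9025  0.1152]
position [ 0.4598 -0.3405  0.1792]
tool_rot [3.1407e+00 1.0000e-03 1.4220e+00]
force [-1.063   0.7349 -1.4519]
moment [0.0776 0.083  0.0544]
grip_width 0.0511
[143.5 319.5] 26.50481605529785 1142.0 [[ 0.2635 -0.5313  0.016 ]]
[314.  258.5] 25.224096298217773 602.0 [[ 0.5121 -0.4652  0.016 ]]
[203.3 258. ] 24.86524772644043 567.0 [[ 0.3708 -0.4432  0.016 ]]
```

View pics/h1_wrist.png

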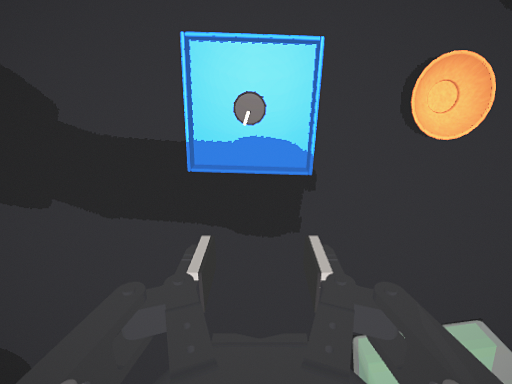

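View pics/h1z.png

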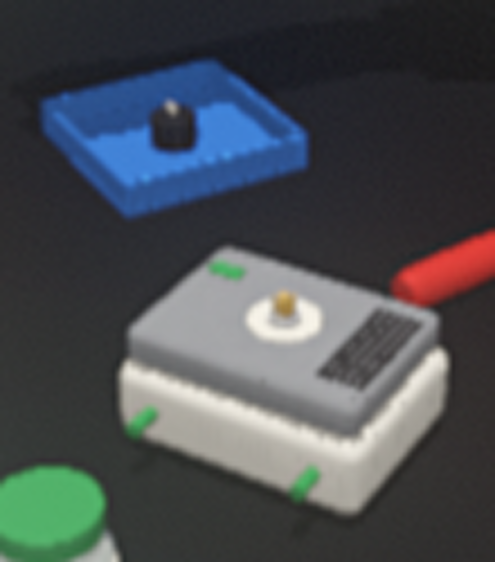

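View pics/h1_top.png

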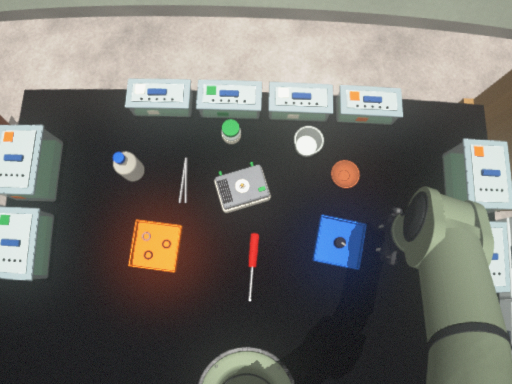

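The pictures show the knob upright near the middle of the blue tray, at pixel (249,108) in the wrist view and (340,242) in the top view. The pump and the bystanders are where they were, and the arm is clear of everything.

```bash
python3 -c "
from workcell import bot
print(bot.observe()['qd'].round(3)); print(bot.job_done())"
```

```text
[-0.01   0.002 -0.002  0.002  0.002  0.001  0.003]
the job is handed in; nothing more can be done
None
```

I gripped the knob and twisted it back and forth while pulling up gently. It came free at about 12 mm of tool rise. I lifted it clear, carried it to the blue tray, lowered it until it touched and opened the fingers. I then backed off and handed the job in at about 24.6 s. The hand-in gives no verdict.

- **Pull:** the readings I saw, one per call, stayed between 3.4 and 6.4 N until the knob let go.
- **End state:** the last pictures show the knob upright near the tray's centre. The pump and the bystanders look unmoved between the first and last top views, though I compared those by eye.
- **Lowering too hard:** the last creep onto the tray floor overshot. The wrist force read about 51 N upward for a moment, against the 120 N wrist limit. I could not tell whether the knob or the fingertips carried it. I backed off before opening, to 13 N and then a little further, and the force read about zero after release.
- **Failed checks:** the first wrist-camera fix on the knob was 8 mm off because the arm was still settling. Using the pose from the moment of the picture brought it within 2 mm of the other views. My last automatic search for the knob in the tray did not find it, so its final position rests on the pictures and on the release pose, (0.460, -0.268) m. The tray centre measured (0.4615, -0.2695) m from the wrist view.

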